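# Dry-strength proof test of a raw clay tile

### The job

For a dry-strength test, slide the terracotta-red clay tile up out of the slotted drying rack, lower it on edge into the slot of the bending tester until it stands on its seat, and let go of it. Then pull the tester's black stirrup handle straight out until the pointer stands in the red band of the scale, so that the tester loads the tile, without pulling beyond the band. Finish while still holding the handle there with the pointer in the red band; do not let it spring back.

Things in the scene. Friction and masses are not known exactly. Their poses are not given: they have to be found in the camera images.
- red_tile_center (a point): centre of the terracotta-red raw clay tile, a flat plate 8 mm thick (its x), 100 mm long (its y) and 80 mm high (its z, up), about 0.12 kg. It stands on edge in one of the three slots of the rack; which one varies.
- white_tile_center (a point): centre of the off-white tile of the same size, in another slot of the rack; stays where it is
- dark_tile_center (a point): centre of the dark grey tile of the same size, in another slot of the rack; stays where it is
- drying_rack: wooden rack fixed to the bench, 184 x 136 x 66 mm, origin on the bench under its centre. Three slots at its x = -50, 0, +50 mm, each 12 mm wide and 108 mm long (y), floor at z = 16 mm; tiles stand in its y-z plane, upper edge at z = 96 mm. The cheeks cover only the outer 8 mm of a tile's ends, up to z = 66 mm; between y = -42 and +42 mm the faces are free, 42 mm to the next tile.
- tester_slot (a point): middle of the tile slot of the bending tester (fixed to the bench, 172 mm wide in y), at seat height, 25 mm above the bench; x points away from the handle, y along the slot, z up. The tile goes in its y-z plane: at each end two steel pins with conical tops, 68 mm above the bench, leave 12 mm in x; end blocks 64 mm high leave 108 mm in y. A seated tile's upper edge is at 105 mm.
- yoke: draw yoke; origin 50 mm above the bench, on its axis at the slot's middle when at rest. In front (-x) the spring barrel with white scale plate, up to 74 mm above the bench; two tie rods; behind the slot's middle the nose, an upright bar up to 64 mm. Pulling the handle first draws the yoke about 7.5 mm along -x freely, until the nose presses the tile on the front pins; then the spring stretches.
- handle_bar (a point): centre of the black cross-bar of the stirrup handle, 14 mm thick, 84 mm long along the tester's y, 50 mm above the bench; at rest 160 mm in front of the slot's middle (tester's -x). Behind it, inside the stirrup, a window 28 mm (x) by 64 mm (y) is free for a finger; thin steel side arms lie at y = -36 and +36 mm. It is pulled straight along the tester's -x. Axes as the tester's.
- pull_handle (a joint): stretch of the spring in m, shown by the black pointer on the scale plate: 0 at rest, grows as the handle is pulled, stop at 0.055. The red band is 12 mm wide, from 0.030 to 0.042. The spring pulls back with 400 N/m (14 N at mid-band) and returns the handle when it is let go.
- bowl: small green bowl on the bench, 96 mm wide, 46 mm high, origin under its centre; a bystander
- tape: roll of tape lying on the bench, 104 mm wide, 25 mm high; a bystander

How it is judged:
On the way, in this order (a step that is already met when the one before it is completed fails the run):
1. the red tile is lifted clear above the rack in the grip (z of red_tile_center in the frame of drying_rack above 0.11 m and contact force between the fingers and red_tile above 1 N), for 0.1 s.
2. the red tile is lowered into the tester's slot, to within 10 mm of its seat, while still gripped (z of red_tile_center in the frame of tester_slot below 0.05 m and horizontal distance between red_tile_center and tester_slot below 0.01 m and angle between the y axis of red_tile_center and the y axis of tester_slot, either way round below 0.1 rad and contact force between the fingers and red_tile above 1 N), for 0.04 s.
3. the red tile stands on its seat in the tester and is let go, the spring not yet stretched (z of red_tile_center in the frame of tester_slot below 0.0425 m and horizontal distance between red_tile_center and tester_slot below 0.01 m and angle between red_tile_center's own z axis and vertical below 0.15 rad and contact force between the fingers and red_tile below 0.1 N and value of joint pull_handle below 0.005 m), for 0.3 s.
At the end, for the whole second after the job is handed in: Fingers hold the handle still, pointer in the red band (30 to 42 mm, over 8 N); the nose presses the red tile with over 8 N; that tile stands upright on its seat (10 mm off-centre at most), untouched; other tiles moved under 15 mm; bowl and tape under 30 mm (value of joint pull_handle between 0.03 and 0.042 m and velocity of joint pull_handle between -0.005 and 0.005 m/s and contact force between yoke and red_tile above 8 N and contact force between the fingers and yoke above 8 N and distance between the grasp point and handle_bar below 0.05 m and z of red_tile_center in the frame of tester_slot below 0.0435 m and horizontal distance between red_tile_center and tester_slot below 0.01 m and angle between red_tile_center's own z axis and vertical below 0.12 rad and contact force between the arm and red_tile below 0.1 N and distance of each of white_tile_center, dark_tile_center from where it was at the start of the episode below 0.015 m and distance of each of bowl, tape from where it was at the start of the episode below 0.03 m); the arm keeps its last pose, push and grip.
It fails at once if the pointer is pulled well past the red band (spring stretch over 47 mm) (value of joint pull_handle above 0.047 m).
It fails at once if a neighbouring tile is lifted or knocked out of its slot (distance of any of white_tile_center, dark_tile_center from where it was at the start of the episode above 0.02 m).
It fails at once if the red tile is dropped or tipped over (angle between red_tile_center's own z axis and vertical above 0.7 rad).
It also fails if it takes over 54 s, if anything falls off the work surface, if the arm or the gripper's body presses on something with over 40 N, if the wrist force passes 120 N, or if a joint passes its speed limit or range.

### The arm

A 6-joint arm with a two-finger parallel gripper is mounted at the origin on a cart in front of the work surface, level with it; the furniture and walls round the work are solid. World frame = base frame: x ahead of the robot, y to its left, z up, the work surface at z = 0. Lengths are in m, angles in rad, forces in N, time in s.
With the tool pointing down it reaches from about 0.4 to 0.825 m from the base axis. Payload 7 kg.
Tool frame: the origin (TCP) lies at the very end of the fingers, on their centre line; the grasp point (between the pads) lies 19 mm behind it (grip_depth is the distance from the TCP to the grasp point, in m); z points along the fingers, y is the direction in which the jaws open and shut (so a half turn about z gives the same grasp; the last joint's range is limited). The gripper opens to 88 mm and grips with 3 to 60 N. Pads are 19 mm wide; open, the fingers measure 130 mm over their backs; the gripper's body (78 mm by 193 mm) begins 47 mm behind the grasp point.
Start: joints at [-0.939, 0.359, 0.012, 0, -1.224, -0.288], TCP at [0.227, -0.635, 0.227] pointing down, gripper open.
Joint ranges: [-3.07, 3.07], [-1.43, 2.12], [-1.02, 1.25], [-3.03, 1.67], [-3.05, -0], [-3.03, 3.03]. Speed limits (rad/s): [2.39, 2.39, 3.01, 3.14, 3.14, 3.14].

### API

Orientations are given as [roll, pitch, yaw] about the fixed x, y, z axes, in that order (R = Rz(yaw) Ry(pitch) Rx(roll)).
In Python, from station import get_state, grab_frame, get_calibration, job_done, grip_depth gives the robot as it stands. The module is installed in compiled form; this text tells all that it offers.
- The arm moves only by the shell command python3 -m crank 'ROWS' [FORCE]. ROWS is JSON, a list of rows, each an object with "turn": the turn, a rotation vector about the tool's x, y, z each as a share of 2 pi rad, from -1 to 1, a list of three; "slide": the shift along the tool's x, y, z each as a share of 0.5 m, from -1 to 1, a list of three; "fingers": the opening, from -1 (shut) to 1 (fully open). A call has 1 to 5 rows; each row is the pose to reach, as a shift and turn from the pose commanded when the call began, along the tool's axes at that moment, turning the shorter way round; what a row does not reach only later rows make up. A row lasts 1/12 s, in which the tool goes at most 41.7 mm and 7.16 degrees, less where a joint would pass 70% of its speed; a pose out of reach is approached as far as the arm can. A call with a number of a shift or a turn outside -1 to 1 is refused whole. A call with a gripper value outside its range is refused whole. The fingers move at their own pace and stop on an object; FORCE is the grip in N (left out, the last holds). Time passes only in rows, so rows that repeat a pose let the fingers close. It gives the time, the measured TCP pose, the force and the opening at its end, in the units of the state.
- get_state(): the state, without advancing time (a new reading comes with each control period).
- grab_frame(name): name is "scene" or "top"; returns the picture (480x640x3 uint8, red, green, blue); there is no depth.
- get_calibration(name): a dict with "K" (3x3 intrinsics, pixels), "pose" (4x4, takes a point from camera to world coordinates). Camera axes: x right, y up, looking along -z (the intrinsics and any distortion apply to the point x, -y, -z); pixel columns grow to the right and rows downward; lengths in m; the calibration is good to about 2 mm. A picture is of the moment at which its call begins. get_calibration takes no time and is no camera call.
- job_done(): hands the job in, once; it reports no verdict.
The state is a dict: "t": time; "q": joint angles; "qd": joint speeds; "joint_efforts": joint torques, N m; "eef_pos": TCP position; "ee_rot": TCP orientation; "force": force on the tool from outside, world axes, zero at the start; "moment": the same for the moment, N m; "width": finger opening in m.
Only numpy, scipy, OpenCV 4.12 (cv2) and the standard library are available. Lean on these libraries where they do the work, as an engineer would, in place of code of your own. Each camera call takes 0.05 s, during which the arm holds its last target.

## Working session

There is one attempt and no reset: what is moved stays moved. The work goes in short steps, Python scripts to look and compute and a shell command to move; the robot and the scene stay as the last step left them, time stands still between calls to the robot, and variables do not carry over. Pictures are saved under pics/ and viewed, and the job is handed in when it is done.

```bash
ls; mkdir -p pics; python3 - <<'E'
from station import *
import cv2, numpy as np
s=get_state()
print({k:np.round(v,4).tolist() for k,v in s.items()}, grip_depth if not callable(grip_depth) else grip_depth())
for n in("scene","top"):
    cv2.imwrite(f"pics/{n}0.png",grab_frame(n)[:,:,::-1])
    c=get_calibration(n); print(n,{k:np.round(v,4).tolist() if k in("K","pose") else v for k,v in c.items()})
E
```

```text
pics
{'t': 0.0, 'q': [-0.9389, 0.3594, 0.011, -0.0004, -1.2241, -0.2881], 'qd': [-0.0001, 0.0009, -0.0016, -0.0015, -0.001, 0.002], 'joint_efforts': [0.0016, -58.272, 29.3049, 6.9972, 0.0067, -0.0002], 'eef_pos': [0.2273, -0.635, 0.2256], 'ee_rot': [3.1399, -0.0002, -2.7979], 'force': [0.2262, 0.136, -0.0964], 'moment': [0.0239, 0.0213, -0.0143], 'width': 0.0876} 0.0188
scene {'K': [[528.0775, 0.0, 322.1326], [0.0, 528.0775, 235.7698], [0.0, 0.0, 1.0]], 'pose': [[-0.842, 0.3105, -0.4412, 0.1557], [-0.5393, -0.4637, 0.7029, 0.7553], [0.0136, 0.8298, 0.5579, 0.6911], [0.0, 0.0, 0.0, 1.0]]}
top {'K': [[510.386, 0.0, 307.1117], [0.0, 510.386, 235.2839], [0.0, 0.0, 1.0]], 'pose': [[-0.0224, 0.997, -0.0744, 0.5665], [-0.9997, -0.0229, -0.0051, -0.0344], [-0.0068, 0.0742, 0.9972, 1.2079], [0.0, 0.0, 0.0, 1.0]]}
```

View pics/scene0.png

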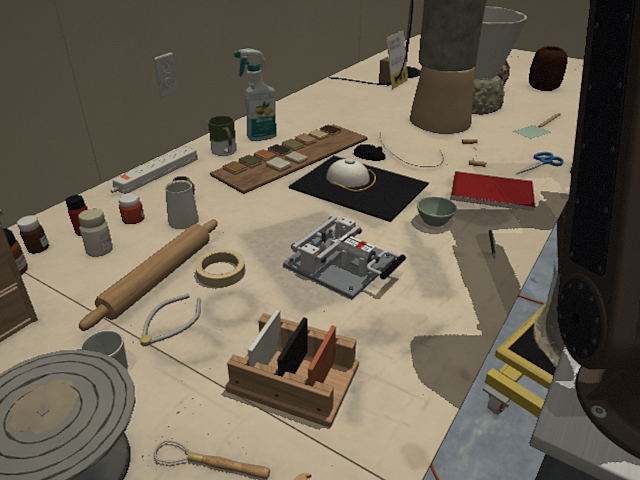

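View pics/top0.png

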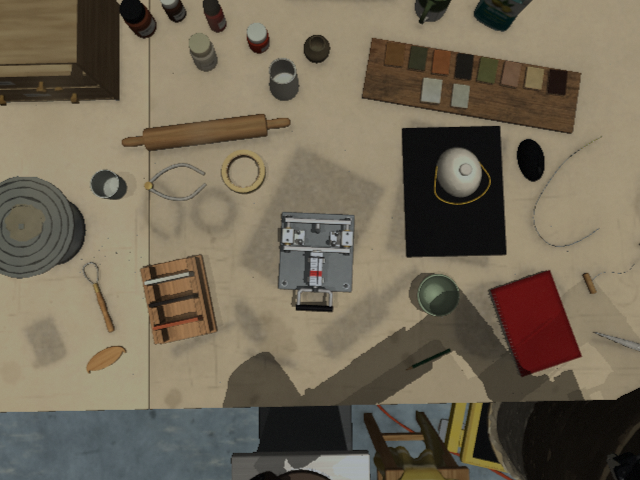

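The scene picture shows the rack at about (295,365), with the red tile in its right-hand slot (nearest the robot), and the tester at about (345,255). In the top picture the rack is at (180,298), the tester at (316,255), the bowl at (438,293) and the tape at (243,172). I'll enlarge the rack and tester.

```bash
python3 - <<'E'
import cv2
a=cv2.imread("pics/top0.png")
cv2.imwrite("pics/rackT.png",cv2.resize(a[245:355,130:230],None,fx=5.4,fy=5.4,interpolation=cv2.INTER_CUBIC))
cv2.imwrite("pics/testT.png",cv2.resize(a[205:315,265:370],None,fx=5.4,fy=5.4,interpolation=cv2.INTER_CUBIC))
a=cv2.imread("pics/scene0.png")
cv2.imwrite("pics/rackS.png",cv2.resize(a[300:430,220:370],None,fx=4.5,fy=4.5,interpolation=cv2.INTER_CUBIC))
E
```

```text
(no output)
```

View pics/rackT.png

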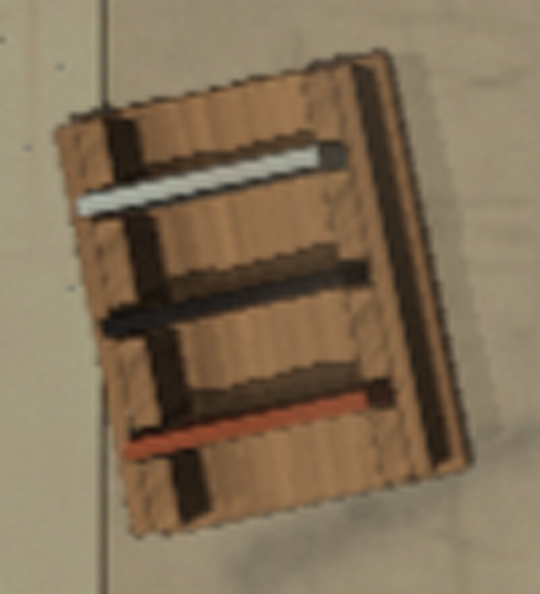

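View pics/testT.png

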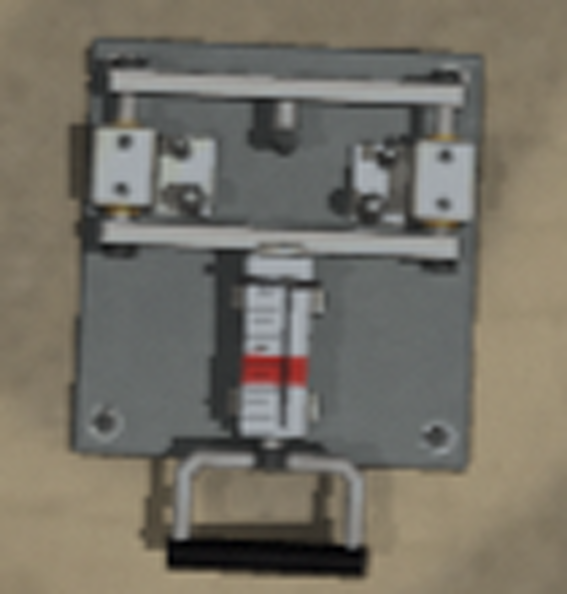

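View pics/rackS.png

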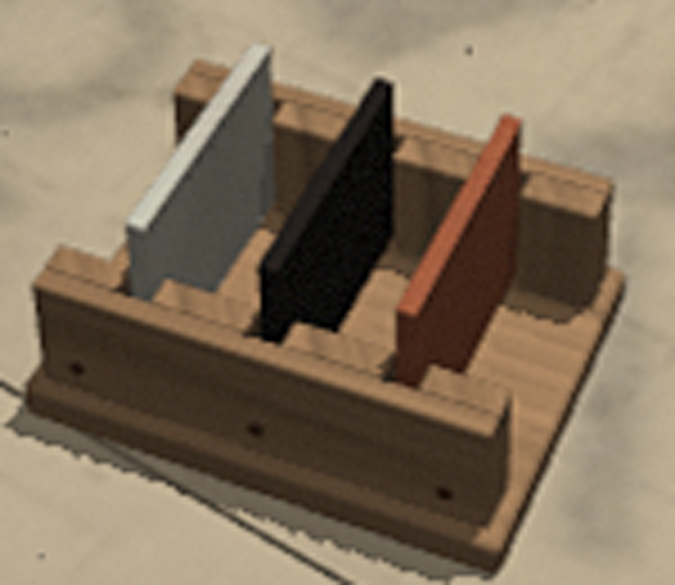

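```bash
python3 - <<'E'
import cv2
a=cv2.imread("pics/scene0.png")
cv2.imwrite("pics/testS.png",cv2.resize(a[205:305,275:415],None,fx=5.4,fy=5.4,interpolation=cv2.INTER_CUBIC))
E
cat > h.py <<'E'
import numpy as np, cv2
from station import get_calibration,get_state,grab_frame
C={n:get_calibration(n) for n in("scene","top")}
def px(z,off,f): return ((z[0]+.5)/f-.5+off[0],(z[1]+.5)/f-.5+off[1])
def ray(n,p):
    K=C[n]["K"];P=C[n]["pose"]; d=np.linalg.inv(K)@[p[0],p[1],1]
    return P[:3,3],P[:3,:3]@[d[0],-d[1],-d[2]]
def atz(n,p,z):
    o,d=ray(n,p); return o+d*(z-o[2])/d[2]
def proj(n,X):
    K=C[n]["K"];P=C[n]["pose"]; c=P[:3,:3].T@(np.asarray(X)-P[:3,3]); v=K@[c[0],-c[1],-c[2]]; return v[:2]/v[2]
E
python3 - <<'E'
from h import *
print(C["top"].keys())
T=lambda z:px(z,(130,245),5.4); S=lambda z:px(z,(220,300),4.5)
for nm,t,s in(("L",(125,450),(408,312)),("R",(366,399),(511,120))):
    print(nm,atz("top",T(t),.096),atz("scene",S(s),.096))
for nm,t,s in(("whiteL",(80,206),(137,228)),("whiteR",(318,155),(258,48))):
    print(nm,atz("top",T(t),.096),atz("scene",S(s),.096))
t=lambda z:px(z,(265,205),5.4)
print("blk",atz("top",t((125,167)),.064),atz("top",t((444,182)),.064))
print("slot",atz("top",t((284.5,174.5)),.064),"pins",atz("top",t((282.5,175.7)),.068),"bar",atz("top",t((267.5,557)),.055))
E
```

```text
dict_keys(['K', 'pose'])
L [0.45644294 0.30905836 0.096     ] [0.45174484 0.31030307 0.096     ]
R [0.47454535 0.21241569 0.096     ] [0.47065398 0.21555631 0.096     ]
whiteL [0.5540635  0.32721479 0.096     ] [0.54894646 0.32988698 0.096     ]
whiteR [0.57239017 0.23115181 0.096     ] [0.56887076 0.23481666 0.096     ]
blk [0.6522454  0.01492548 0.064     ] [ 0.64294847 -0.11759381  0.064     ]
slot [ 0.64759417 -0.05137358  0.064     ] pins [ 0.64683091 -0.05047361  0.068     ] bar [ 0.4892812  -0.04064627  0.055     ]
```

View pics/testS.png

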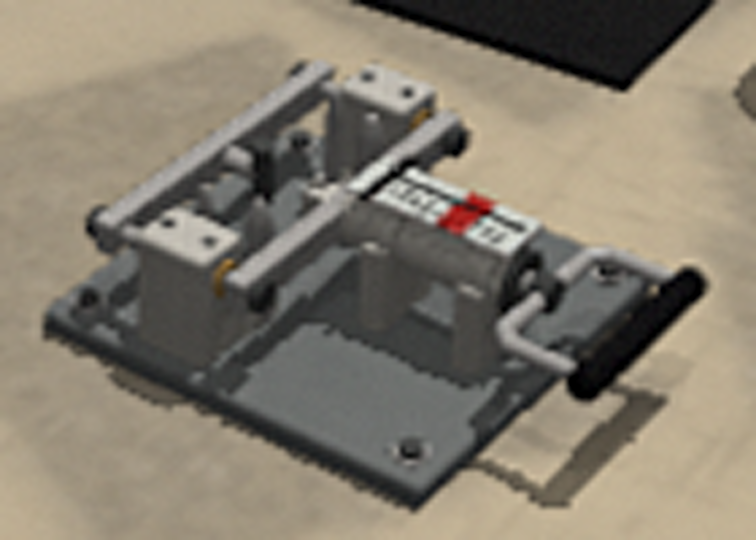

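```bash
python3 - <<'E'
from h import *
S=lambda z:px(z,(275,205),5.4)
a,b=atz("scene",S((189,235)),.064),atz("scene",S((389,94)),.064)
print(a,b,(a+b)/2, "bar",atz("scene",S((638,333)),.05))
t=lambda z:px(z,(265,205),5.4)
A,B=atz("top",t((125,167)),.064),atz("top",t((444,182)),.064)
print(np.arctan2(*(A-B)[:2]),np.arctan2(*(a-b)[:2]))
E
```

```text
[0.64852197 0.01780143 0.064     ] [ 0.63598608 -0.11114108  0.064     ] [ 0.64225402 -0.04666982  0.064     ] bar [ 0.48547314 -0.03896649  0.05      ]
0.07004053485047365 0.0969161825604344
```

```bash
cat >> h.py <<'E'
from scipy.spatial.transform import Rotation as R
def goal(pos,yaw,roll=np.pi,pitch=0):
    s=get_state(); R0=R.from_euler("xyz",s["ee_rot"]); R1=R.from_euler("xyz",[roll,pitch,yaw])
    sl=R0.inv().apply(np.array(pos)-s["eef_pos"])/.5; tu=(R0.inv()*R1).as_rotvec()/(2*np.pi)
    print("t",round(s["t"],2),"slide",np.round(sl,4).tolist(),"turn",np.round(tu,4).tolist())
E
python3 -c "
from h import *
goal([.5,-.2,.226],-1.381)"
```

```text
t 0.1 slide [-0.8066, 0.6355, 0.0003] turn [0.0002, 0.0002, -0.2255]
```

```bash
python3 -m crank '[{"slide":[-0.807,0.636,0],"turn":[0,0,-0.2255],"fingers":-0.36},{"slide":[-0.807,0.636,0],"turn":[0,0,-0.2255],"fingers":-0.36},{"slide":[-0.807,0.636,0],"turn":[0,0,-0.2255],"fingers":-0.36},{"slide":[-0.807,0.636,0],"turn":[0,0,-0.2255],"fingers":-0.36},{"slide":[-0.807,0.636,0],"turn":[0,0,-0.2255],"fingers":-0.36}]' 25
python3 -c "
from h import *
goal([.5,-.2,.226],-1.381);goal([.4635,.262,.226],-1.381)"
```

```text
t: 0.52
eef_pos: [0.3384, -0.4572, 0.2262]
ee_rot: [3.141, 0.0, -2.167]
force: [1.3, 0.2, 0.7]
width: 0.0599
t 0.52 slide [-0.607, 0.0216, 0.0004] turn [0.0001, 0.0001, -0.1251]
t 0.52 slide [-1.3305, 0.601, 0.0008] turn [0.0001, 0.0001, -0.1251]
```

```bash
python3 -m crank '[{"slide":[-0.6,0.03,0],"turn":[0,0,-0.125],"fingers":-0.36},{"slide":[-0.6,0.03,0],"turn":[0,0,-0.125],"fingers":-0.36},{"slide":[-0.6,0.03,0],"turn":[0,0,-0.125],"fingers":-0.36},{"slide":[-0.6,0.03,0],"turn":[0,0,-0.125],"fingers":-0.36},{"slide":[-0.6,0.03,0],"turn":[0,0,-0.125],"fingers":-0.36}]' 25
python3 -c "
from h import *
goal([.4635,.262,.226],-1.381)"
```

```text
t: 0.93
eef_pos: [0.4478, -0.2795, 0.2265]
ee_rot: [-3.142, 0.0, -1.542]
force: [1.1, -0.2, -0.1]
width: 0.0298
t 0.93 slide [-1.0817, -0.063, 0.0012] turn [-0.0, 0.0, -0.0256]
```

```bash
python3 -m crank '[{"slide":[-1,-0.06,0],"turn":[0,0,-0.025],"fingers":-0.36},{"slide":[-1,-0.06,0],"turn":[0,0,-0.025],"fingers":-0.36},{"slide":[-1,-0.06,0],"turn":[0,0,-0.025],"fingers":-0.36},{"slide":[-1,-0.06,0],"turn":[0,0,-0.025],"fingers":-0.36},{"slide":[-1,-0.06,0],"turn":[0,0,-0.025],"fingers":-0.36}]' 25
python3 -c "
from h import *
goal([.4635,.262,.226],-1.381)"
```

```text
t: 1.35
eef_pos: [0.4544, -0.0714, 0.2265]
ee_rot: [-3.142, 0.0, -1.391]
force: [1.8, 0.4, -0.6]
width: 0.0279
t 1.35 slide [-0.6529, -0.1373, 0.0011] turn [-0.0, 0.0, -0.0016]
```

```bash
python3 -m crank '[{"slide":[-0.653,-0.137,0],"turn":[0,0,-0.0016],"fingers":-0.36},{"slide":[-0.653,-0.137,0],"turn":[0,0,-0.0016],"fingers":-0.36},{"slide":[-0.653,-0.137,0],"turn":[0,0,-0.0016],"fingers":-0.36},{"slide":[-0.653,-0.137,0],"turn":[0,0,-0.0016],"fingers":-0.36},{"slide":[-0.653,-0.137,0],"turn":[0,0,-0.0016],"fingers":-0.36}]' 25
python3 -c "
from h import *
goal([.4635,.262,.19],-1.381)"
```

```text
t: 1.77
eef_pos: [0.4599, 0.137, 0.2267]
ee_rot: [-3.141, 0.0, -1.38]
force: [1.5, -0.3, 1.0]
width: 0.028
t 1.77 slide [-0.2442, -0.0545, 0.0735] turn [-0.0, 0.0, 0.0001]
```

```bash
python3 -m crank '[{"slide":[-0.244,-0.0545,0.073],"turn":[0,0,0],"fingers":-0.36},{"slide":[-0.244,-0.0545,0.073],"turn":[0,0,0],"fingers":-0.36},{"slide":[-0.244,-0.0545,0.073],"turn":[0,0,0],"fingers":-0.36},{"slide":[-0.244,-0.0545,0.073],"turn":[0,0,0],"fingers":-0.36},{"slide":[-0.244,-0.0545,0.073],"turn":[0,0,0],"fingers":-0.36}]' 25
python3 - <<'E'
from h import *
goal([.4635,.262,.19],-1.381)
for n in("scene","top"):
    cv2.imwrite(f"pics/{n}1.png",grab_frame(n)[:,:,::-1])
a=cv2.imread("pics/scene1.png");x,y=proj("scene",get_state()["eef_pos"]).round().astype(int);print(x,y,proj("scene",get_state()["eef_pos"]))
x0,y0=x-60,y-50
cv2.imwrite("pics/s1c.png",cv2.resize(a[y0:y0+130,x0:x0+130],None,fx=4.5,fy=4.5,interpolation=cv2.INTER_CUBIC))
E
```

```text
t: 2.18
eef_pos: [0.4635, 0.2617, 0.1883]
ee_rot: [3.139, -0.002, -1.378]
force: [0.0, -1.0, -0.1]
width: 0.0284
t 2.18 slide [-0.0007, -0.0, -0.0033] turn [0.0004, -0.0003, 0.0005]
323 298 [322.79956221 298.35551741]
```

View pics/s1c.png

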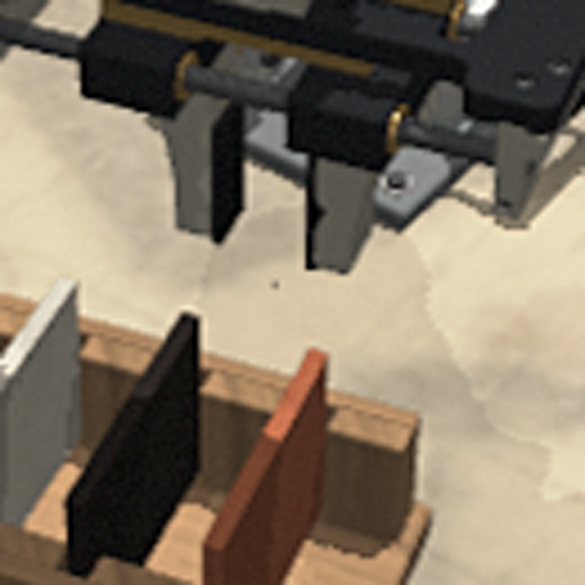

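View pics/top1.png

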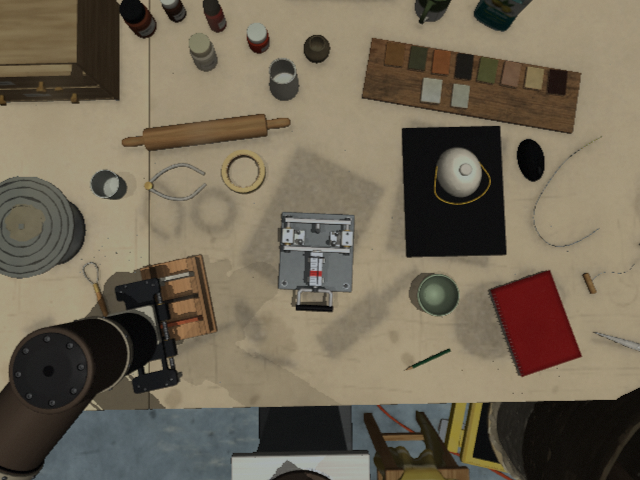

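```bash
python3 - <<'E'
from h import *
p=np.array(get_state()["eef_pos"]); u=np.array([np.cos(.19),np.sin(.19),0]); v=np.array([-u[1],u[0],0])
for s in(1,-1):
    print("pred",(np.array(proj("scene",p+.0095*v+s*.014*u))-[263,248]+.5)*4.5-.5)
m=px((261.5,255.5),(263,248),4.5); q=atz("scene",m,p[2]); print(q-(p+.0095*v))
E
```

```text
pred [219.27244134 235.26072767]
pred [300.82849097 257.69622191]
[-0.00279699  0.00335909  0.        ]
```

The scene picture reads about (-3,+3) mm off the robot frame, from the fingertips at crop (213,243) and (310,268). Corrected, the tile is at about (0.4645, 0.260).

```bash
python3 -c "
from h import *
goal([.4645,.260,.068],-1.381)"
```

```text
t 2.28 slide [-0.0008, -0.0016, 0.2432] turn [0.0002, -0.0001, 0.0002]
```

```bash
python3 -m crank '[{"slide":[0,-0.0016,0.04],"turn":[0,0,0],"fingers":-0.36},{"slide":[0,-0.0016,0.08],"turn":[0,0,0],"fingers":-0.36},{"slide":[0,-0.0016,0.12],"turn":[0,0,0],"fingers":-0.36},{"slide":[0,-0.0016,0.12],"turn":[0,0,0],"fingers":-0.36}]' 25
python3 - <<'E'
from h import *
goal([.4645,.26,.068],-1.381)
cv2.imwrite("pics/s2.png",cv2.resize(grab_frame("scene")[250:400,240:390,::-1],None,fx=4,fy=4,interpolation=cv2.INTER_CUBIC))
print(get_state()["eef_pos"])
E
```

```text
t: 2.62
eef_pos: [0.4635, 0.2571, 0.1273]
ee_rot: [3.137, -0.002, -1.383]
force: [-0.6, 0.0, 0.3]
width: 0.0286
t 2.62 slide [-0.0055, -0.0036, 0.1185] turn [0.0007, -0.0003, -0.0003]
[0.46437988 0.2578756  0.1292256 ]
```

View pics/s2.png

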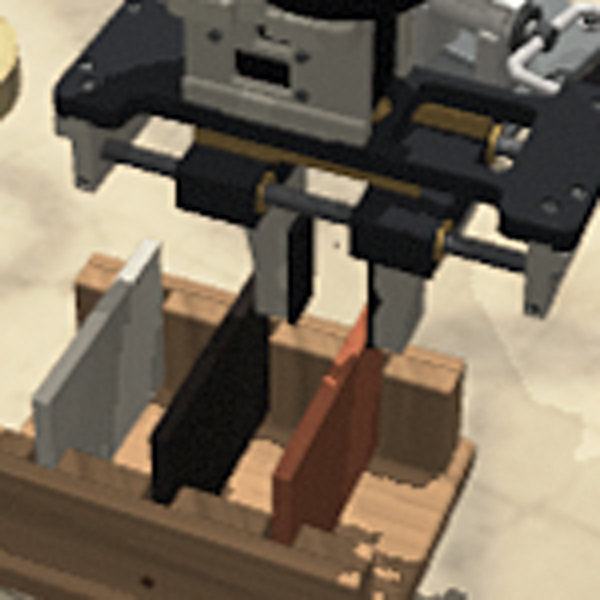

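The fingers straddle the red tile's edge, seen at crop (340,330), and the left finger is well clear of the dark tile.

```bash
python3 -m crank '[{"slide":[-0.004,-0.001,0.03],"turn":[0,0,0],"fingers":-0.36},{"slide":[-0.004,-0.001,0.07],"turn":[0,0,0],"fingers":-0.36},{"slide":[-0.004,-0.001,0.1],"turn":[0,0,0],"fingers":-0.36},{"slide":[-0.004,-0.001,0.122],"turn":[0,0,0],"fingers":-0.36},{"slide":[-0.004,-0.001,0.122],"turn":[0,0,0],"fingers":-0.36}]' 25
python3 - <<'E'
from h import *
cv2.imwrite("pics/s3.png",cv2.resize(grab_frame("scene")[280:420,240:390,::-1],None,fx=4,fy=4,interpolation=cv2.INTER_CUBIC))
print(get_state()["eef_pos"],get_state()["force"])
E
```

```text
t: 3.08
eef_pos: [0.4651, 0.261, 0.0688]
ee_rot: [3.141, -0.001, -1.382]
force: [-1.0, -0.7, 0.7]
width: 0.0281
[0.46555181 0.26154527 0.0698216 ] [0.72095111 0.0448635  0.71482642]
```

View pics/s3.png

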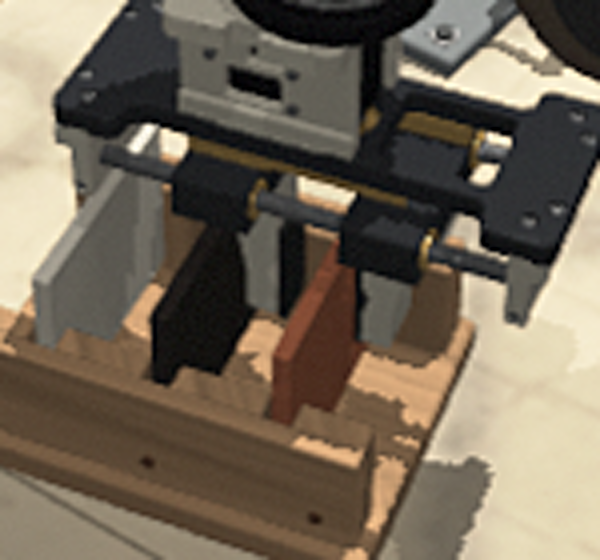

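The fingers are on both sides of the red tile and the body is clear. Closing.

```bash
python3 -m crank '[{"slide":[0,0,0],"turn":[0,0,0],"fingers":-1},{"slide":[0,0,0],"turn":[0,0,0],"fingers":-1},{"slide":[0,0,0],"turn":[0,0,0],"fingers":-1},{"slide":[0,0,0],"turn":[0,0,0],"fingers":-1},{"slide":[0,0,0],"turn":[0,0,0],"fingers":-1}]' 25
```

```text
t: 3.55
eef_pos: [0.4656, 0.2624, 0.07]
ee_rot: [-3.14, 0.001, -1.38]
force: [-0.2, -0.8, 5.2]
width: 0.0078
```

```bash
python3 -m crank '[{"slide":[0,0,-0.03],"turn":[0,0,0],"fingers":-1},{"slide":[0,0,-0.06],"turn":[0,0,0],"fingers":-1},{"slide":[0,0,-0.09],"turn":[0,0,0],"fingers":-1},{"slide":[0,0,-0.12],"turn":[0,0,0],"fingers":-1},{"slide":[0,0,-0.15],"turn":[0,0,0],"fingers":-1}]' 25; python3 -m crank '[{"slide":[0,0,-0.05],"turn":[0,0,0],"fingers":-1},{"slide":[0,0,-0.1],"turn":[0,0,0],"fingers":-1},{"slide":[0,0,-0.1],"turn":[0,0,0],"fingers":-1}]' 25
python3 - <<'E'
from h import *
f=grab_frame("scene")[:,:,::-1]; cv2.imwrite("pics/s4full.png",f)
p=np.array(get_state()["eef_pos"]); x,y=proj("scene",p).astype(int); print(p,x-70,y-60,get_state()["force"])
cv2.imwrite("pics/s4.png",cv2.resize(f[y-60:y+80,x-70:x+70],None,fx=4,fy=4,interpolation=cv2.INTER_CUBIC))
E
```

```text
t: 3.97
eef_pos: [0.4649, 0.2619, 0.1446]
ee_rot: [3.141, -0.0, -1.381]
force: [-0.1, -0.5, -0.7]
width: 0.0078
t: 4.22
eef_pos: [0.4672, 0.2636, 0.1991]
ee_rot: [-3.135, 0.003, -1.38]
force: [0.7, 1.4, -1.1]
width: 0.0079
[0.46622242 0.26313879 0.19667873] 250 235 [-0.72822394  0.72655058 -2.24512141]
```

View pics/s4.png

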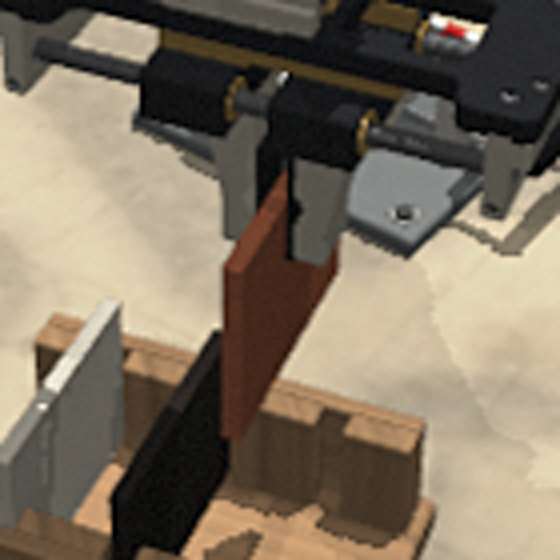

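```bash
python3 - <<'E'
from h import *
p=np.array([.4662,.2631,.1967]); u=np.array([np.cos(.19),np.sin(.19),0]); v=np.array([-u[1],u[0],0]); b=np.array([-.0028,.0034,0])
o=(250,235)
for z,pt in((p[2]+.026,(234,267)),(p[2]-.054,(230,435)),(p[2]-.054,(337,272))):
    d=atz("scene",px(pt,o,4),z)-b-p; print(d@u*1000,d@v*1000)
E
```

```text
1.3031384832176733 42.38648327437367
3.22156061299694 41.7575751303594
-1.0222346399213718 -55.088126190463015
```

```bash
python3 -c "
from h import *
goal([.646,-.0455,.198],-1.639)"
```

```text
t 4.27 slide [0.6742, -0.2362, -0.0036] turn [-0.0006, 0.0005, 0.0412]
```

```bash
python3 -m crank '[{"slide":[0.067,-0.024,0],"turn":[0,0,0.004],"fingers":-1},{"slide":[0.135,-0.047,0],"turn":[0,0,0.008],"fingers":-1},{"slide":[0.2,-0.071,0],"turn":[0,0,0.012],"fingers":-1},{"slide":[0.27,-0.094,0],"turn":[0,0,0.016],"fingers":-1},{"slide":[0.337,-0.118,0],"turn":[0,0,0.02],"fingers":-1}]' 25
python3 -c "
from h import *
goal([.646,-.0455,.198],-1.639)"
```

```text
t: 4.68
eef_pos: [0.5548, 0.1061, 0.1929]
ee_rot: [3.14, -0.0, -1.507]
force: [0.3, 0.0, -0.7]
width: 0.0076
t 4.68 slide [0.3143, -0.1628, -0.0103] turn [0.0003, -0.0001, 0.021]
```

```bash
python3 -m crank '[{"slide":[0.07,-0.036,0],"turn":[0,0,0.005],"fingers":-1},{"slide":[0.14,-0.072,0],"turn":[0,0,0.01],"fingers":-1},{"slide":[0.21,-0.108,0],"turn":[0,0,0.015],"fingers":-1},{"slide":[0.28,-0.145,0],"turn":[0,0,0.019],"fingers":-1},{"slide":[0.314,-0.163,0],"turn":[0,0,0.021],"fingers":-1}]' 25
python3 -m crank '[{"slide":[0,0,0],"turn":[0,0,0],"fingers":-1},{"slide":[0,0,0],"turn":[0,0,0],"fingers":-1}]'
python3 - <<'E'
from h import *
goal([.646,-.0455,.198],-1.639)
f=grab_frame("scene")[:,:,::-1]; cv2.imwrite("pics/s5full.png",f)
g=grab_frame("top")[:,:,::-1]; cv2.imwrite("pics/t5full.png",g)
cv2.imwrite("pics/s5.png",cv2.resize(f[150:310,260:420],None,fx=3.7,fy=3.7,interpolation=cv2.INTER_CUBIC))
cv2.imwrite("pics/t5.png",cv2.resize(g[190:320,240:390],None,fx=4,fy=4,interpolation=cv2.INTER_CUBIC))
print(get_state()["eef_pos"],get_state()["ee_rot"])
E
```

```text
t: 5.1
eef_pos: [0.6472, -0.0473, 0.1922]
ee_rot: [3.139, -0.001, -1.642]
force: [0.8, -0.1, -0.6]
width: 0.0076
t: 5.27
eef_pos: [0.6459, -0.045, 0.192]
ee_rot: [3.139, -0.0, -1.641]
force: [-0.8, -0.1, -2.8]
width: 0.0077
t 5.27 slide [0.001, -0.0003, -0.0121] turn [0.0005, -0.0001, -0.0003]
[ 0.64566667 -0.04341228  0.19294305] [ 3.13979565e+00 -7.31073055e-05 -1.63833488e+00]
```

View pics/s5.png

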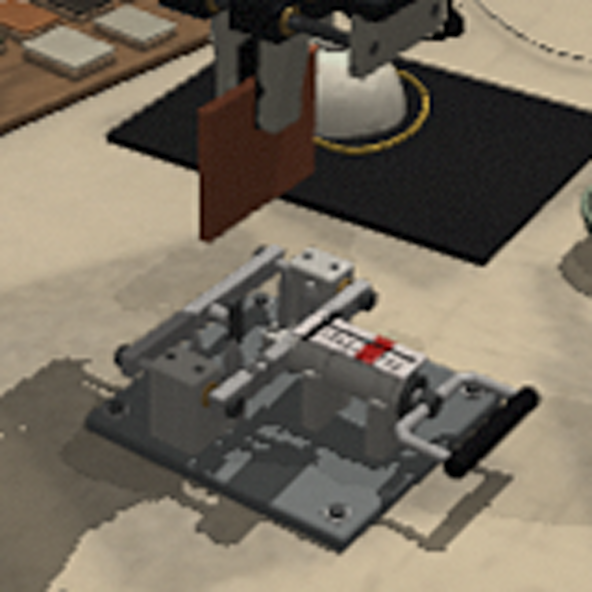

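View pics/t5.png

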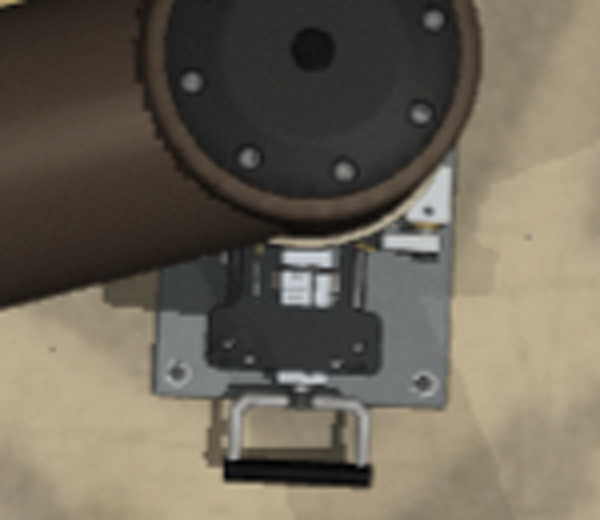

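```bash
python3 - <<'E'
from h import *
p=np.array(get_state()["eef_pos"]); print(p); yaw=-.068; u=np.array([np.cos(yaw),np.sin(yaw),0]); v=np.array([-u[1],u[0],0])
o=(260,150)
A=atz("scene",px((208,241),o,3.7),p[2]-.054);B=atz("scene",px((314,168),o,3.7),p[2]-.054)
A2=atz("scene",px((208,108),o,3.7),p[2]+.026);B2=atz("scene",px((314,47),o,3.7),p[2]+.026)
slot=np.array([.64225,-.04667,0])
for a,b in((A,B),(A2,B2)):
    m=(a+b)/2+.004*u; print(np.linalg.norm(a-b),m, "rel TCP u,v",(m-p)@u*1e3,(m-p)@v*1e3,"rel slot",(m-slot)@u*1e3,(m-slot)@v*1e3, np.arctan2(*(a-b)[:2]))
E
```

```text
[ 0.64566667 -0.04341228  0.19294305]
0.10074843720299904 [ 0.64377933 -0.04710233  0.13894305] rel TCP u,v -1.6322549951746606 -3.8097629063071916 rel slot 1.5551690205295237 -0.32742169003883664 0.0673311097171025
0.09252413865769761 [ 0.64358569 -0.04326365  0.21894305] rel TCP u,v -2.0862778624236906 0.00689439458972146 rel slot 1.1011461532804934 3.4892356108580764 0.09743645450287833
```

Scene crop: the tile's lower edge runs from (208,241) to (314,168). Relative to the slot that is about 1 mm off along x and 0 mm off along y. I'll lower to just above the pins and look again.

```bash
python3 -m crank '[{"slide":[0,0,0.03],"turn":[0,0,0],"fingers":-1},{"slide":[0,0,0.06],"turn":[0,0,0],"fingers":-1},{"slide":[0,0,0.09],"turn":[0,0,0],"fingers":-1},{"slide":[0,0,0.12],"turn":[0,0,0],"fingers":-1},{"slide":[0,0,0.12],"turn":[0,0,0],"fingers":-1}]'
python3 - <<'E'
from h import *
f=grab_frame("scene")[:,:,::-1]; cv2.imwrite("pics/s6full.png",f)
print(get_state()["eef_pos"],get_state()["ee_rot"],get_state()["force"])
cv2.imwrite("pics/s6.png",cv2.resize(f[195:285,275:375],None,fx=6.5,fy=6.5,interpolation=cv2.INTER_CUBIC))
E
```

```text
t: 5.78
eef_pos: [0.6439, -0.0424, 0.1309]
ee_rot: [3.137, -0.0, -1.637]
force: [-0.9, 0.0, -2.0]
width: 0.0081
[ 0.64484143 -0.04261373  0.13264815] [ 3.13829061e+00 -5.60374408e-04 -1.63671336e+00] [ 0.18510897  0.60178018 -0.61868778]
```

View pics/s6.png

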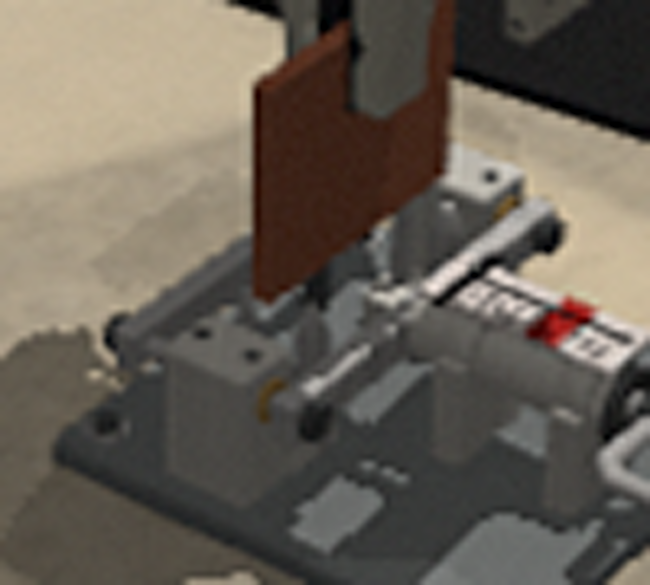

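```bash
python3 - <<'E'
from h import *
p=np.array(get_state()["eef_pos"]); yaw=-.068; u=np.array([np.cos(yaw),np.sin(yaw),0]); v=np.array([-u[1],u[0],0])
o=(275,195); zb=p[2]-.054; slot=np.array([.64225,-.04667,0])
P=lambda q,z:atz("scene",px(q,o,6.5),z)
a,b=P((267,302),zb),P((446,180),zb); m=(a+b)/2+.004*u
print(zb,np.linalg.norm(a-b),"rel tcp",(m-p)@u*1e3,(m-p)@v*1e3,"rel slot",(m-slot)@u*1e3,(m-slot)@v*1e3)
d=P((312,316),.068)-slot; print("pin",d@u*1e3,d@v*1e3)
E
```

```text
0.07864814566961834 0.09365894854392204 rel tcp -5.530487398734166 2.7066401905592388 rel slot -3.2206625903477994 6.929614226951045
pin -12.090746096975879 38.83413316720225
```

```bash
cat >> h.py <<'E'
def box(n,c,yaw,hx,hy,z0,z1,sh=(0,0)):
    u=np.array([np.cos(yaw),np.sin(yaw),0]); v=np.array([-u[1],u[0],0]); c=np.array([c[0]+sh[0],c[1]+sh[1],0])
    P=[[proj(n,c+i*hx*u+j*hy*v+[0,0,z]) for z in(z0,z1)] for i,j in((1,1),(1,-1),(-1,-1),(-1,1))]
    L=[]
    for k in range(4):
        L+=[(P[k][0],P[k][1]),(P[k][0],P[(k+1)%4][0]),(P[k][1],P[(k+1)%4][1])]
    return L
def draw(im,o,f,L,col):
    for a,b in L:
        a,b=[tuple(np.round(((np.array(q)-o+.5)*f-.5)*8).astype(int).tolist()) for q in(a,b)]
        cv2.line(im,a,b,col,1,cv2.LINE_AA,3)
E
python3 - <<'E'
from h import *
f=cv2.imread("pics/s6full.png"); o=(275,195)
im=cv2.resize(f[195:285,275:375],None,fx=7.5,fy=7.5,interpolation=cv2.INTER_CUBIC)
im=(255*(im/255.)**.55).astype(np.uint8)
cv2.imwrite("pics/s6b.png",im)
p=np.array([.6448,-.0426]); sh=(-.0028,.0034)
v=np.array([.068,.998])
draw(im,o,7.5,box("scene",p+v*-.004,-.066,.004,.05,.0786,.1586,sh),(0,255,0))
draw(im,o,7.5,box("scene",(.6451,-.0501),-.068,.006,.054,.0,.064,sh),(255,255,0))
cv2.imwrite("pics/s6c.png",im)
E
```

```text
(no output)
```

View pics/s6b.png

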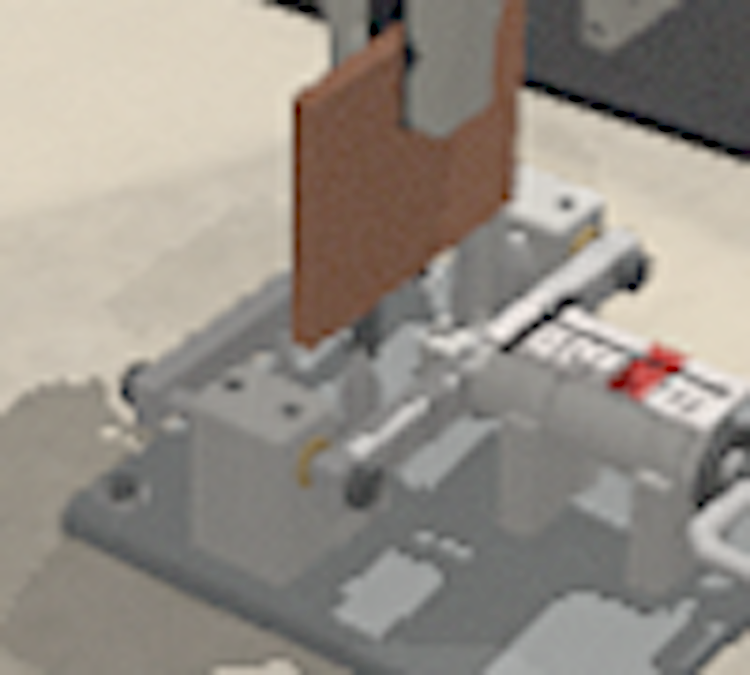

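View pics/s6c.png

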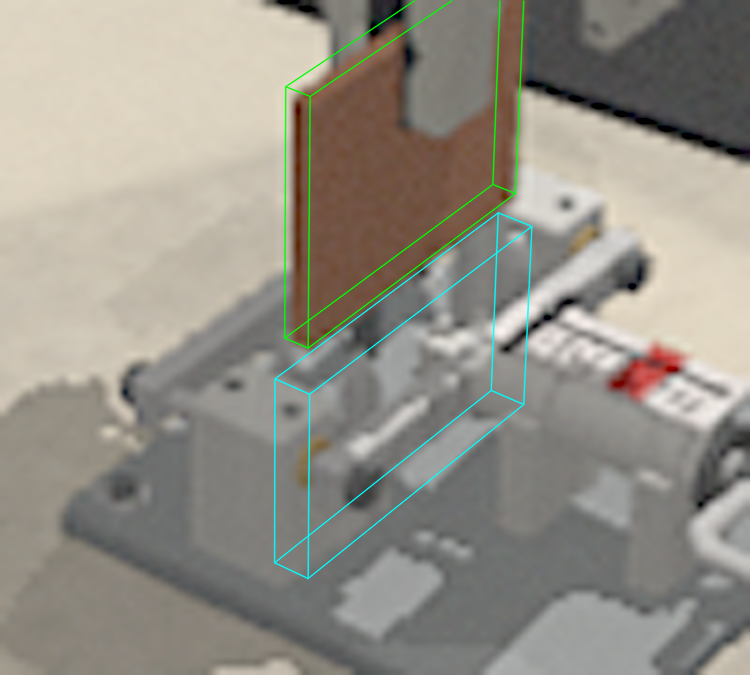

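```bash
python3 -c "
from h import *
goal([.646,-.047,.120],-1.639)"
```

```text
t 5.83 slide [0.0086, -0.003, 0.0253] turn [0.0005, -0.0001, 0.0004]
```

```bash
python3 -m crank '[{"slide":[0.0086,-0.003,0],"turn":[0,0,0],"fingers":-1},{"slide":[0.0086,-0.003,0.01],"turn":[0,0,0],"fingers":-1},{"slide":[0.0086,-0.003,0.02],"turn":[0,0,0],"fingers":-1},{"slide":[0.0086,-0.003,0.025],"turn":[0,0,0],"fingers":-1}]'
python3 -m crank '[{"slide":[0,0,0.005],"turn":[0,0,0],"fingers":-1},{"slide":[0,0,0.01],"turn":[0,0,0],"fingers":-1}]'
python3 - <<'E'
from h import *
f=grab_frame("scene")[:,:,::-1]; cv2.imwrite("pics/s7full.png",f)
s=get_state();print(s["eef_pos"],s["ee_rot"],s["force"],s["moment"])
im=cv2.resize(f[195:285,275:375],None,fx=7.5,fy=7.5,interpolation=cv2.INTER_CUBIC)
cv2.imwrite("pics/s7.png",(255*(im/255.)**.6).astype(np.uint8))
E
```

```text
t: 6.17
eef_pos: [0.6476, -0.048, 0.1214]
ee_rot: [-3.141, 0.0, -1.639]
force: [-1.1, 0.0, -1.3]
width: 0.008
t: 6.33
eef_pos: [0.6476, -0.0481, 0.1164]
ee_rot: [-3.141, 0.0, -1.638]
force: [0.3, 0.7, -0.1]
width: 0.0078
[ 0.64734267 -0.04810758  0.11582745] [ 3.14089241e+00 -5.44418780e-05 -1.63845030e+00] [-0.23897933  0.51739053 -1.29885579] [0.05337955 0.09450143 0.01946464]
```

View pics/s7.png

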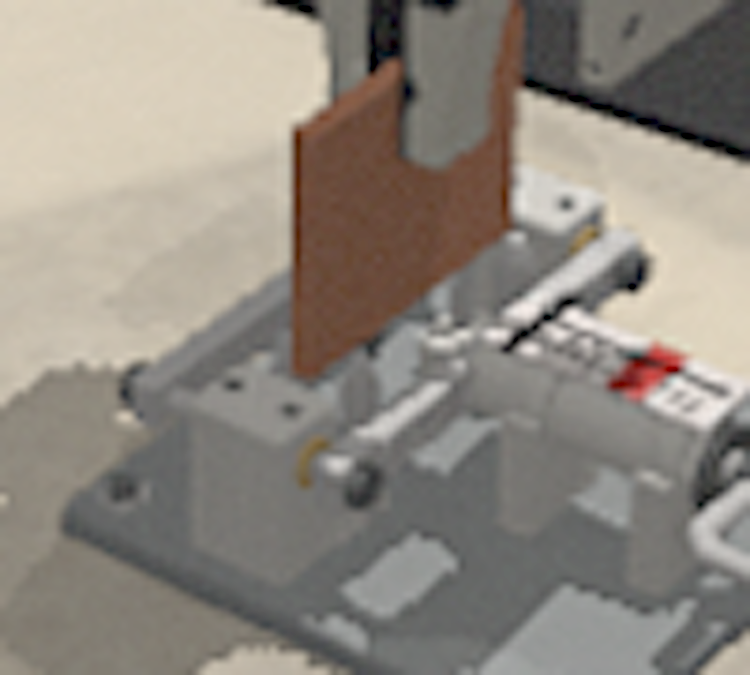

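The tile's lower edge is between the pins, its near corner at (300,378) and the front pin at (360,385), with no contact force. Continuing down.

```bash
python3 -m crank '[{"slide":[0,0,0.008],"turn":[0,0,0],"fingers":-1},{"slide":[0,0,0.016],"turn":[0,0,0],"fingers":-1}]'
python3 -c "
from h import *
s=get_state();print(s['force'],s['moment'])"
python3 -m crank '[{"slide":[0,0,0.008],"turn":[0,0,0],"fingers":-1},{"slide":[0,0,0.016],"turn":[0,0,0],"fingers":-1}]'
python3 -c "
from h import *
s=get_state();print(s['force'],s['moment'])"
```

```text
t: 6.55
eef_pos: [0.6478, -0.048, 0.1085]
ee_rot: [-3.141, 0.0, -1.638]
force: [-0.8, 1.7, -0.6]
width: 0.008
[-0.80298991  1.71023773 -0.64275022] [0.05979465 0.16226917 0.01954241]
t: 6.72
eef_pos: [0.6476, -0.0481, 0.1001]
ee_rot: [3.141, 0.0, -1.638]
force: [0.1, -0.9, -1.2]
width: 0.0082
[ 0.08320595 -0.88579296 -1.20527267] [0.0018519  0.09807453 0.03121805]
```

```bash
python3 -m crank '[{"slide":[0,0,0.01],"turn":[0,0,0],"fingers":-1},{"slide":[0,0,0.02],"turn":[0,0,0],"fingers":-1},{"slide":[0,0,0.03],"turn":[0,0,0],"fingers":-1}]'
python3 -m crank '[{"slide":[0,0,0.004],"turn":[0,0,0],"fingers":-1},{"slide":[0,0,0.008],"turn":[0,0,0],"fingers":-1}]'
python3 - <<'E'
from h import *
s=get_state();print(s["eef_pos"],s['force'],s['moment'])
f=grab_frame("scene")[:,:,::-1]; cv2.imwrite("pics/s8full.png",f)
im=cv2.resize(f[195:285,275:375],None,fx=7.5,fy=7.5,interpolation=cv2.INTER_CUBIC)
cv2.imwrite("pics/s8.png",(255*(im/255.)**.6).astype(np.uint8))
E
```

```text
t: 6.97
eef_pos: [0.6476, -0.0481, 0.0849]
ee_rot: [3.141, -0.0, -1.638]
force: [-0.7, -0.3, -1.2]
width: 0.0082
t: 7.13
eef_pos: [0.6475, -0.0481, 0.081]
ee_rot: [3.141, -0.0, -1.638]
force: [0.1, -0.1, -1.0]
width: 0.0076
[ 0.64746731 -0.04810507  0.0810137 ] [ 0.1053811  -0.07329499 -0.95112193] [ 0.07074617  0.06007692 -0.07125056]
```

View pics/s8.png

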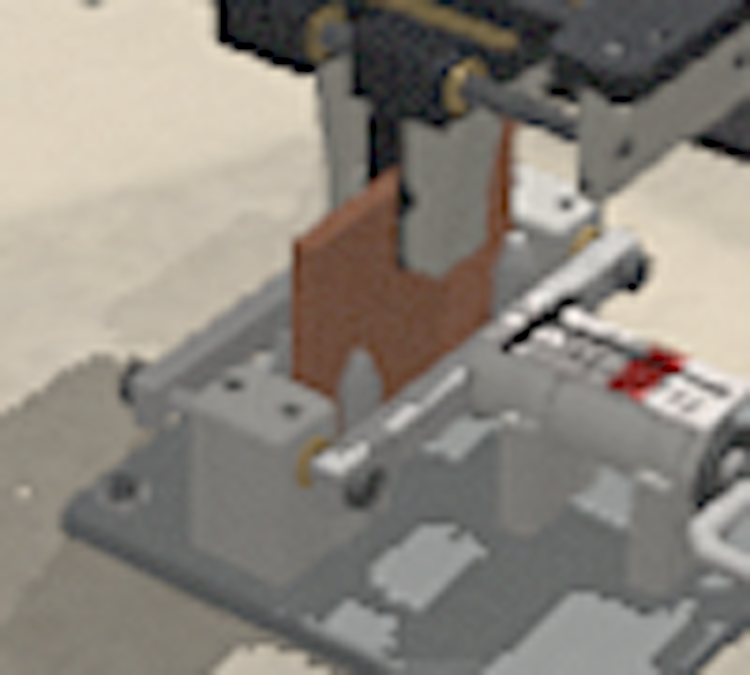

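The tile is between the pins and nearly down. I'll go down in 1–2 mm steps until the force rises.

```bash
python3 -m crank '[{"slide":[0,0,0.003],"turn":[0,0,0],"fingers":-1},{"slide":[0,0,0.003],"turn":[0,0,0],"fingers":-1}]'
python3 -m crank '[{"slide":[0,0,0.002],"turn":[0,0,0],"fingers":-1},{"slide":[0,0,0.002],"turn":[0,0,0],"fingers":-1}]'
```

```text
t: 7.35
eef_pos: [0.6476, -0.0481, 0.08]
ee_rot: [3.142, -0.0, -1.638]
force: [0.2, 0.5, -1.8]
width: 0.0078
t: 7.52
eef_pos: [0.6477, -0.0481, 0.0792]
ee_rot: [-3.141, 0.0, -1.638]
force: [0.1, -0.2, -1.6]
width: 0.008
```

```bash
python3 -m crank '[{"slide":[0,0,0.002],"turn":[0,0,0],"fingers":-1},{"slide":[0,0,0.002],"turn":[0,0,0],"fingers":-1}]'
python3 -m crank '[{"slide":[0,0,0.002],"turn":[0,0,0],"fingers":-1},{"slide":[0,0,0.002],"turn":[0,0,0],"fingers":-1}]'
```

```text
t: 7.68
eef_pos: [0.6479, -0.0481, 0.0791]
ee_rot: [-3.141, -0.0, -1.638]
force: [-0.4, -0.3, 4.6]
width: 0.0078
t: 7.85
eef_pos: [0.648, -0.0481, 0.079]
ee_rot: [-3.14, -0.0, -1.638]
force: [-3.9, 1.5, 10.0]
width: 0.0081
```

Seated, with the contact force rising at TCP z = 0.079 as expected. Letting go.

```bash
python3 -m crank '[{"slide":[0,0,-0.002],"turn":[0,0,0],"fingers":-0.5},{"slide":[0,0,-0.002],"turn":[0,0,0],"fingers":-0.5},{"slide":[0,0,-0.002],"turn":[0,0,0],"fingers":-0.5},{"slide":[0,0,-0.002],"turn":[0,0,0],"fingers":-0.5},{"slide":[0,0,-0.002],"turn":[0,0,0],"fingers":-0.5}]'
python3 -m crank '[{"slide":[0,0,-0.02],"turn":[0,0,0],"fingers":-0.5},{"slide":[0,0,-0.06],"turn":[0,0,0],"fingers":-0.5},{"slide":[0,0,-0.1],"turn":[0,0,0],"fingers":-0.5},{"slide":[0,0,-0.15],"turn":[0,0,0],"fingers":-0.5},{"slide":[0,0,-0.2],"turn":[0,0,0],"fingers":-0.5}]'
python3 - <<'E'
from h import *
s=get_state();print(s["eef_pos"],s['force'])
f=grab_frame("scene")[:,:,::-1]; cv2.imwrite("pics/s9full.png",f)
im=cv2.resize(f[195:285,275:415],None,fx=5.5,fy=5.5,interpolation=cv2.INTER_CUBIC)
cv2.imwrite("pics/s9.png",(255*(im/255.)**.6).astype(np.uint8))
goal([.4884,-.0405,.15],-1.639)
E
```

```text
t: 8.27
eef_pos: [0.6475, -0.0481, 0.0778]
ee_rot: [3.141, -0.0, -1.638]
force: [-0.9, -0.2, -0.1]
width: 0.0217
t: 8.68
eef_pos: [0.6474, -0.0481, 0.1795]
ee_rot: [3.141, -0.0, -1.638]
force: [0.5, -0.2, 0.2]
width: 0.022
[ 0.64738825 -0.04814417  0.17950494] [ 0.49874912 -0.24198366  0.2223544 ]
t 8.73 slide [0.0059, 0.3245, 0.0691] turn [-0.0012, 0.0, 0.0003]
```

View pics/s9.png

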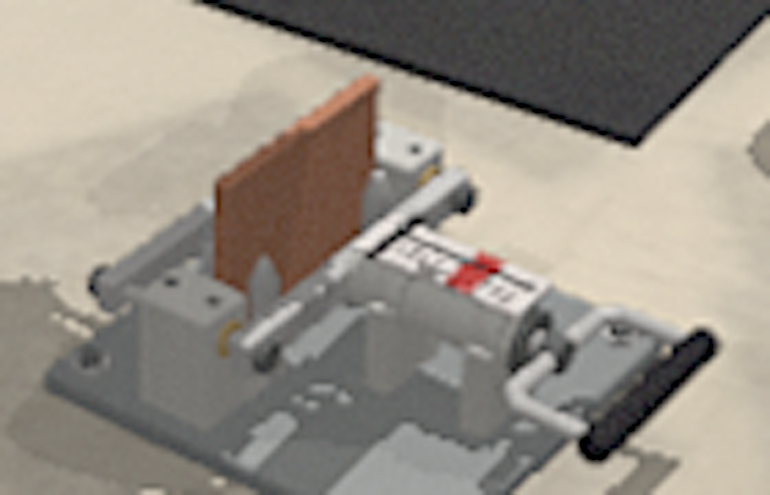

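The tile stands upright between the pins, its top edge running from crop (217,185) to (375,80), and the pointer is at rest. Now to hover over the handle.

```bash
python3 -m crank '[{"slide":[0.006,0.08,0],"turn":[0,0,0],"fingers":-0.52},{"slide":[0.006,0.16,0],"turn":[0,0,0],"fingers":-0.52},{"slide":[0.006,0.24,0.03],"turn":[0,0,0],"fingers":-0.52},{"slide":[0.006,0.32,0.06],"turn":[0,0,0],"fingers":-0.52},{"slide":[0.006,0.3245,0.069],"turn":[0,0,0],"fingers":-0.52}]'
python3 -c "
from h import *
goal([.4884,-.041,.1],-1.639)"
```

```text
t: 9.15
eef_pos: [0.4776, -0.041, 0.1418]
ee_rot: [3.136, 0.0, -1.64]
force: [-1.5, -0.7, -1.0]
width: 0.0212
t 9.15 slide [-0.0014, -0.0219, 0.0835] turn [0.0008, 0.0, -0.0001]
```

```bash
python3 -m crank '[{"slide":[0,0,0],"turn":[0,0,0],"fingers":-0.52},{"slide":[0,0,0],"turn":[0,0,0],"fingers":-0.52},{"slide":[0,0,0],"turn":[0,0,0],"fingers":-0.52}]'
python3 -c "
from h import *
goal([.4884,-.041,.08],-1.639)"
```

```text
t: 9.4
eef_pos: [0.4871, -0.0399, 0.1446]
ee_rot: [-3.14, 0.0, -1.638]
force: [1.0, -0.6, -0.8]
width: 0.021
t 9.4 slide [0.0021, -0.0026, 0.1292] turn [-0.0003, 0.0001, 0.0002]
```

```bash
python3 -m crank '[{"slide":[0.002,-0.0026,0.03],"turn":[0,0,0],"fingers":-0.52},{"slide":[0.002,-0.0026,0.06],"turn":[0,0,0],"fingers":-0.52},{"slide":[0.002,-0.0026,0.09],"turn":[0,0,0],"fingers":-0.52},{"slide":[0.002,-0.0026,0.129],"turn":[0,0,0],"fingers":-0.52},{"slide":[0.002,-0.0026,0.129],"turn":[0,0,0],"fingers":-0.52}]'
python3 -m crank '[{"slide":[0,0,0],"turn":[0,0,0],"fingers":-0.52},{"slide":[0,0,0],"turn":[0,0,0],"fingers":-0.52},{"slide":[0,0,0],"turn":[0,0,0],"fingers":-0.52}]'
python3 - <<'E'
from h import *
s=get_state();p=np.array(s["eef_pos"]);print(p,s['force'])
f=grab_frame("scene")[:,:,::-1]; cv2.imwrite("pics/s10full.png",f)
o=(335,195);im=cv2.resize(f[195:300,335:435],None,fx=6,fy=6,interpolation=cv2.INTER_CUBIC)
im=(255*(im/255.)**.6).astype(np.uint8)
cv2.imwrite("pics/s10.png",im)
sh=(-.0028,.0034)
u=np.array([np.cos(-.068),np.sin(-.068)])
for k in(1,-1): draw(im,o,6,box("scene",p[:2]+k*.021*u,-.068,.0105,.0095,p[2],p[2]+.03,sh),(0,255,0))
draw(im,o,6,box("scene",(.4884,-.041),-.068,.007,.042,.043,.057,sh),(255,255,0))
cv2.imwrite("pics/s10b.png",im)
E
```

```text
t: 9.82
eef_pos: [0.486, -0.0415, 0.0763]
ee_rot: [3.137, -0.001, -1.639]
force: [-0.5, -0.2, 0.1]
width: 0.0207
t: 10.07
eef_pos: [0.488, -0.041, 0.0802]
ee_rot: [-3.14, 0.0, -1.638]
force: [0.2, -0.6, 0.2]
width: 0.0213
[ 0.48799542 -0.04100441  0.08019991] [ 0.15365457 -0.62230354  0.24145355]
```

View pics/s10.png

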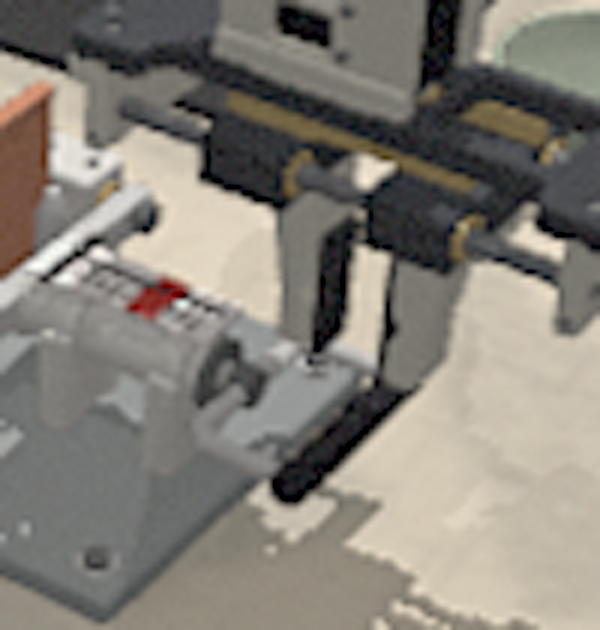

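View pics/s10b.png

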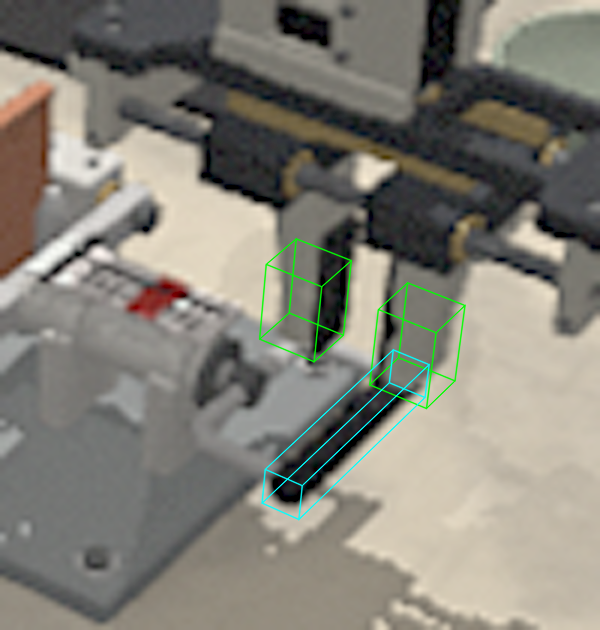

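```bash
python3 - <<'E'
from h import *
p=np.array([.488,-.041,.0802]);u=np.array([np.cos(.068),-np.sin(.068),0]); v=np.array([-u[1],u[0],0])
m=atz("scene",px((350,369),(335,195),6),p[2])-.0095*v
print("bias",m-p,"TCP-bar raw",(m-[.4855,-.039,p[2]])@u*1e3)
# bar cross-section edges in s10 mid-bar: near end
for q in((275,490),(303,495),(280,468)): print(q,atz("scene",px(q,(335,195),6),.05))
E
```

```text
bias [-4.23407731e-03 -8.98303291e-05  5.55111512e-17] TCP-bar raw -1.5880706991021551
(275, 490) [0.49119911 0.00364003 0.05      ]
(303, 495) [0.48237175 0.00091509 0.05      ]
(280, 468) [ 0.49522133 -0.00768646  0.05      ]
```

The fingers are on either side of the black bar, whose ends are at (290,488) and (400,395). I'll shift about 1 mm away from the robot and lower slowly.

```bash
python3 -m crank '[{"slide":[0,-0.002,0.01],"turn":[0,0,0],"fingers":-0.5},{"slide":[0,-0.002,0.025],"turn":[0,0,0],"fingers":-0.5},{"slide":[0,-0.002,0.04],"turn":[0,0,0],"fingers":-0.5},{"slide":[0,-0.002,0.05],"turn":[0,0,0],"fingers":-0.5}]'
python3 -m crank '[{"slide":[0,0,0.005],"turn":[0,0,0],"fingers":-0.5},{"slide":[0,0,0.01],"turn":[0,0,0],"fingers":-0.5}]'
```

```text
t: 10.45
eef_pos: [0.4872, -0.0414, 0.053]
ee_rot: [3.141, -0.0, -1.638]
force: [0.2, -0.8, -0.2]
width: 0.022
t: 10.62
eef_pos: [0.4874, -0.0413, 0.0484]
ee_rot: [3.141, -0.0, -1.638]
force: [-0.3, -0.2, -0.5]
width: 0.022
```

```bash
python3 -m crank '[{"slide":[0,0,0.008],"turn":[0,0,0],"fingers":-0.5},{"slide":[0,0,0.016],"turn":[0,0,0],"fingers":-0.5},{"slide":[0,0,0.024],"turn":[0,0,0],"fingers":-0.5},{"slide":[0,0,0.032],"turn":[0,0,0],"fingers":-0.5}]'
python3 - <<'E'
from h import *
f=grab_frame("scene")[:,:,::-1]; cv2.imwrite("pics/s11full.png",f)
im=cv2.resize(f[195:300,315:435],None,fx=6,fy=6,interpolation=cv2.INTER_CUBIC)
cv2.imwrite("pics/s11.png",(255*(im/255.)**.6).astype(np.uint8))
E
```

```text
t: 10.95
eef_pos: [0.4878, -0.0412, 0.0327]
ee_rot: [-3.142, 0.0, -1.638]
force: [0.5, -0.0, 0.2]
width: 0.022
```

View pics/s11.png

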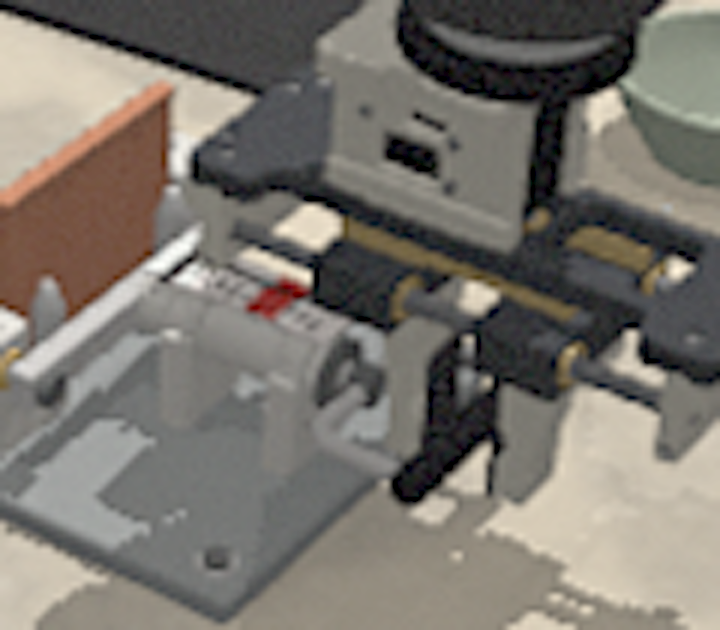

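The fingers now straddle the bar, with one inside the stirrup window at (415,400). Closing.

```bash
python3 -m crank '[{"slide":[0,0,0],"turn":[0,0,0],"fingers":-1},{"slide":[0,0,0],"turn":[0,0,0],"fingers":-1},{"slide":[0,0,0],"turn":[0,0,0],"fingers":-1},{"slide":[0,0,0],"turn":[0,0,0],"fingers":-1},{"slide":[0,0,0],"turn":[0,0,0],"fingers":-1}]' 30
```

```text
t: 11.42
eef_pos: [0.4876, -0.0413, 0.0331]
ee_rot: [3.141, 0.0, -1.638]
force: [0.6, 0.5, -2.9]
width: 0.0134
```

```bash
python3 -m crank '[{"slide":[0,0.007,0],"turn":[0,0,0],"fingers":-1},{"slide":[0,0.014,0],"turn":[0,0,0],"fingers":-1},{"slide":[0,0.014,0],"turn":[0,0,0],"fingers":-1}]' 30
python3 -m crank '[{"slide":[0,0.007,0],"turn":[0,0,0],"fingers":-1},{"slide":[0,0.014,0],"turn":[0,0,0],"fingers":-1},{"slide":[0,0.014,0],"turn":[0,0,0],"fingers":-1}]' 30
python3 -m crank '[{"slide":[0,0.007,0],"turn":[0,0,0],"fingers":-1},{"slide":[0,0.014,0],"turn":[0,0,0],"fingers":-1},{"slide":[0,0.014,0],"turn":[0,0,0],"fingers":-1}]' 30
```

```text
t: 11.67
eef_pos: [0.4801, -0.0407, 0.0331]
ee_rot: [-3.142, 0.0, -1.638]
force: [1.2, -0.7, -2.9]
width: 0.0129
t: 11.92
eef_pos: [0.4736, -0.0403, 0.0332]
ee_rot: [-3.141, 0.0, -1.638]
force: [2.3, -2.0, -5.7]
width: 0.0131
t: 12.17
eef_pos: [0.4672, -0.0398, 0.0332]
ee_rot: [-3.14, 0.0, -1.638]
force: [5.7, -3.5, -8.8]
width: 0.0129
```

```bash
python3 -m crank '[{"slide":[0,0.007,0],"turn":[0,0,0],"fingers":-1},{"slide":[0,0.014,0],"turn":[0,0,0],"fingers":-1},{"slide":[0,0.021,0],"turn":[0,0,0],"fingers":-1},{"slide":[0,0.028,0],"turn":[0,0,0],"fingers":-1},{"slide":[0,0.028,0],"turn":[0,0,0],"fingers":-1}]' 30
python3 - <<'E'
from h import *
f=grab_frame("scene")[:,:,::-1]; cv2.imwrite("pics/s12full.png",f)
im=cv2.resize(f[195:300,295:425],None,fx=6,fy=6,interpolation=cv2.INTER_CUBIC)
cv2.imwrite("pics/s12.png",(255*(im/255.)**.6).astype(np.uint8))
im=cv2.resize(f[225:265,330:380],None,fx=14,fy=14,interpolation=cv2.INTER_CUBIC)
cv2.imwrite("pics/s12z.png",im)
E
```

```text
t: 12.58
eef_pos: [0.4544, -0.0388, 0.0333]
ee_rot: [-3.138, 0.0, -1.638]
force: [9.9, -7.2, -14.5]
width: 0.0131
```

View pics/s12.png

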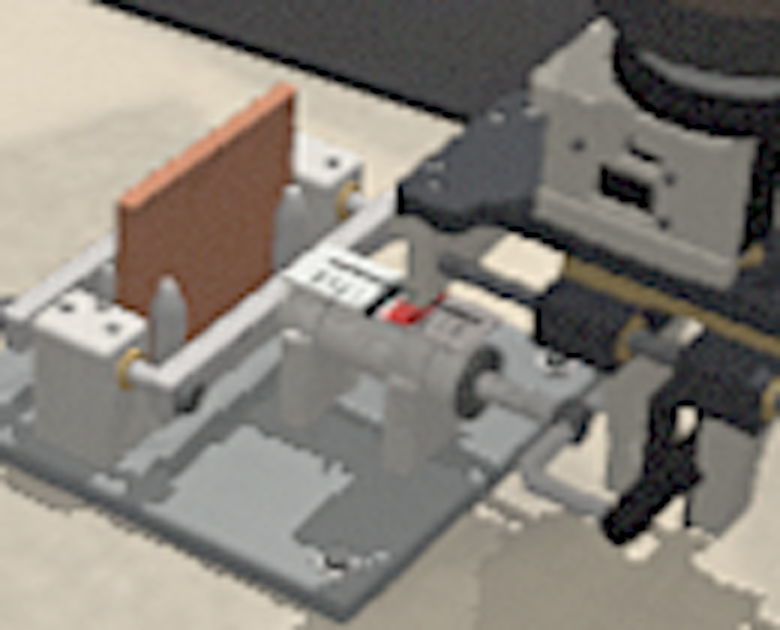

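View pics/s12z.png

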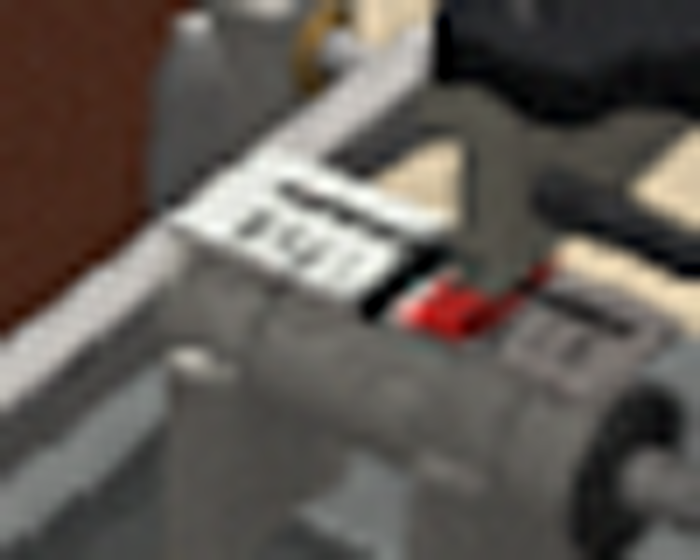

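The black pointer at zoom (405,280) is just short of the red band, which starts at about (415,300), so the stretch is about 26 mm. That agrees with the travel, so I'll pull 10 mm more.

```bash
python3 -m crank '[{"slide":[0,0.005,0],"turn":[0,0,0],"fingers":-1},{"slide":[0,0.01,0],"turn":[0,0,0],"fingers":-1},{"slide":[0,0.015,0],"turn":[0,0,0],"fingers":-1},{"slide":[0,0.02,0],"turn":[0,0,0],"fingers":-1},{"slide":[0,0.02,0],"turn":[0,0,0],"fingers":-1}]' 30
python3 -m crank '[{"slide":[0,0,0],"turn":[0,0,0],"fingers":-1},{"slide":[0,0,0],"turn":[0,0,0],"fingers":-1},{"slide":[0,0,0],"turn":[0,0,0],"fingers":-1}]'
python3 - <<'E'
from h import *
f=grab_frame("scene")[:,:,::-1]; cv2.imwrite("pics/s13full.png",f)
im=cv2.resize(f[195:300,295:425],None,fx=6,fy=6,interpolation=cv2.INTER_CUBIC)
cv2.imwrite("pics/s13.png",(255*(im/255.)**.6).astype(np.uint8))
im=cv2.resize(f[225:265,330:380],None,fx=14,fy=14,interpolation=cv2.INTER_CUBIC)
cv2.imwrite("pics/s13z.png",(255*(im/255.)**.7).astype(np.uint8))
print(get_state())
E
```

```text
t: 13.05
eef_pos: [0.4454, -0.0381, 0.0334]
ee_rot: [-3.137, 0.001, -1.637]
force: [13.7, -10.2, -16.0]
width: 0.0132
t: 13.3
eef_pos: [0.4457, -0.0382, 0.0334]
ee_rot: [-3.137, 0.0, -1.637]
force: [13.7, -10.4, -16.8]
width: 0.0128
{'t': 13.35, 'q': array([ 0.35898467,  0.21703461, -0.72573629,  0.00246452, -0.62384595,
       -0.42749412]), 'qd': array([-0.0007432 , -0.00147571,  0.00015635, -0.00180541,  0.00157504,
        0.00265533]), 'joint_efforts': array([ 3.68233636e+00, -4.12109649e+01,  1.59371692e+01,  1.92731224e+00,
       -3.24898772e+00,  1.80200074e-02]), 'eef_pos': array([ 0.44572392, -0.03818435,  0.03338694]), 'ee_rot': array([-3.13719027e+00,  4.14458642e-04, -1.63730758e+00]), 'force': array([ 12.97189586,  -9.98589187, -16.61155483]), 'moment': array([-3.33237415, -4.64247397, -0.03126486]), 'width': 0.013407496000750094}
```

View pics/s13.png

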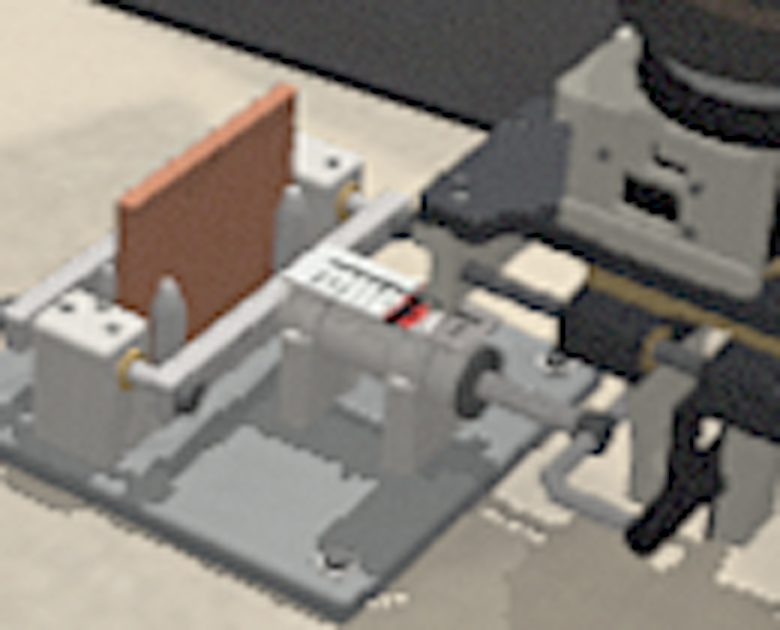

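View pics/s13z.png

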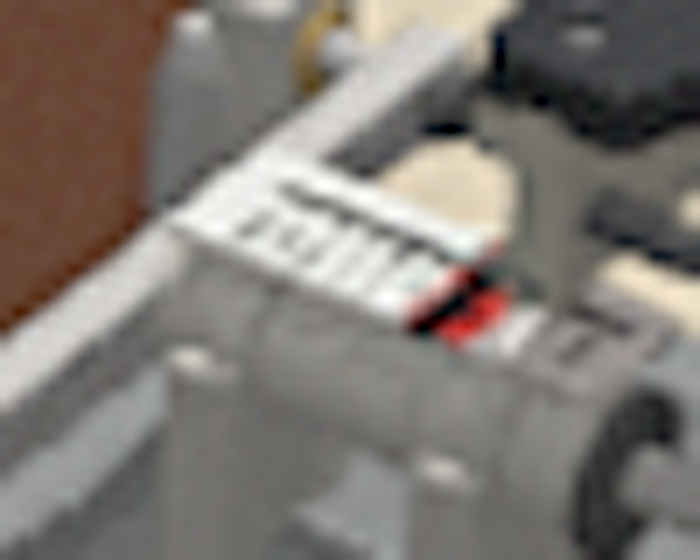

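The pointer, at zoom (450,300), is inside the red band in its lower third. I estimate 33–34 mm, so I'll add about 2 mm to centre it.

```bash
python3 -m crank '[{"slide":[0,0.002,0],"turn":[0,0,0],"fingers":-1},{"slide":[0,0.004,0],"turn":[0,0,0],"fingers":-1},{"slide":[0,0.005,0],"turn":[0,0,0],"fingers":-1},{"slide":[0,0.005,0],"turn":[0,0,0],"fingers":-1}]' 30
python3 -m crank '[{"slide":[0,0,0],"turn":[0,0,0],"fingers":-1},{"slide":[0,0,0],"turn":[0,0,0],"fingers":-1},{"slide":[0,0,0],"turn":[0,0,0],"fingers":-1},{"slide":[0,0,0],"turn":[0,0,0],"fingers":-1}]'
python3 - <<'E'
from h import *
f=grab_frame("scene")[:,:,::-1]; cv2.imwrite("pics/s14full.png",f)
im=cv2.resize(f[225:265,330:380],None,fx=14,fy=14,interpolation=cv2.INTER_CUBIC)
cv2.imwrite("pics/s14z.png",(255*(im/255.)**.7).astype(np.uint8))
cv2.imwrite("pics/t14.png",grab_frame("top")[:,:,::-1])
E
```

```text
t: 13.68
eef_pos: [0.4434, -0.038, 0.0334]
ee_rot: [-3.137, 0.0, -1.637]
force: [14.5, -10.5, -16.5]
width: 0.0131
t: 14.02
eef_pos: [0.4434, -0.038, 0.0334]
ee_rot: [-3.137, 0.0, -1.637]
force: [13.8, -9.9, -15.9]
width: 0.0131
```

View pics/s14z.png

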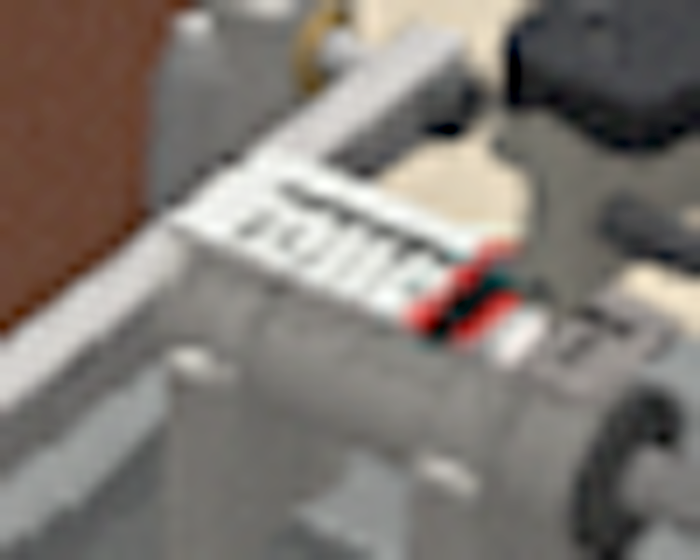

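View pics/s14full.png

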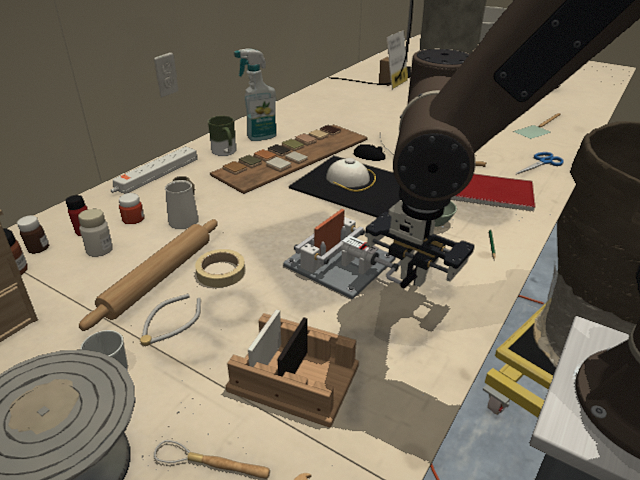

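The pointer at zoom (455,300) now has red on both sides. The tile is upright, and the other tiles, tape and bowl are where they were. The arm is still, so I'm handing in.

```bash
python3 -c "
from station import *
print(job_done())"
```

```text
the job is handed in; nothing more can be done
None
```

I handed the job in at about 14 s, with the gripper still holding the handle and the pointer in the red band. The hand-in gives no verdict, so these are my own last checks.

- **Tile:** I lifted the red tile out of the rack and lowered it between the tester's pins. The contact force rose at the expected seat height (TCP z = 0.079 m), and then I let go. In the last pictures it stands upright.
- **Handle:** I gripped the cross-bar with one finger inside the stirrup and pulled it out about 44 mm. The last picture shows the pointer near the middle of the band, with red on both sides. The travel puts the spring stretch at about 36–37 mm. The arm was still and the pull was about 14 N, close to the 14 N given for mid-band.
- **Other objects:** The two other tiles, the bowl and the tape look unmoved by eye; I did not measure them again.

**Disagreements:**
- The two cameras differed by about 3–5 mm. I settled that by comparing the pictures with the fingertip positions.
- While the handle was held, the wrist also read side and vertical forces of about 10 N and 16 N. I did not explain these; they are well under the 120 N wrist limit.

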